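Stand the tall post on the hoof stand's base

ROBOT

A 7-joint arm with a two-finger parallel gripper is mounted at the origin on the work surface. World frame = base frame: x ahead of the robot, y to its left, z up, the work surface at z = 0. Lengths are in m, angles in rad, forces in N, time in s.
With the tool pointing down it reaches from about 0.4 to 0.9 m from the base axis. Payload 5.6 kg.
Tool frame: the origin (TCP) lies midway between the tips of the shut fingers; the grasp point (between the pads) lies 19 mm behind it; z points along the fingers, y is the line along which they close (so a half turn about z gives the same grasp; the last joint's range is limited). The gripper opens to 92 mm and grips with 3 to 60 N. Pads are 20 mm wide; open, the fingers measure 128 mm over their backs; the gripper's body (75 mm by 189 mm) begins 69 mm behind the grasp point.
Start: joints at [-1.363, 0.468, -0.012, 1.603, 0.006, 1.071, -0.056], TCP at [0.161, 0.63, 0.215] pointing down, gripper open.
Joint ranges: [-2.53, 2.53], [-0.31, 2.02], [-1.57, 1.55], [0.28, 2.44], [-1.29, 4.43], [0.15, 1.84], [-2.92, 2.92]. Speed limits (rad/s): [2.57, 2.57, 3.14, 3.14, 3.14, 3.14, 3.14].

INTERFACE

Orientations are given as a unit quaternion [x, y, z, w].
In Python, from workcell import manip, cams, order gives the robot as it stands.
- The arm moves only by the tool carry_out, never from a script. Its argument "steps" is text: rows parted by semicolons, each of 7 numbers parted by spaces: the opening in per cent of the stroke, from 0 (shut) to 100 (fully open), then the shift along the world's x, y, z as a fraction of full scale, then the turn, a rotation vector about the world's x, y, z as a fraction of full scale. A call has 1 to 10 rows; each row shifts and turns the commanded pose from where the row before left it; what a row does not reach is not made up. Full scale, the value 1, is 12 cm for a shift and pi rad for a turn. A row lasts 1/8 s, in which the tool goes at most 62.5 mm and 10.7 degrees, less where a joint would pass 70% of its speed; a pose out of reach is approached as far as the arm can. A call with a number of a shift or a turn outside -1 to 1 is refused whole. A call with a gripper value outside its range is refused whole. The fingers move at their own pace and stop on an object; the grip force is fixed at half the most. Time passes only in rows, so rows that do not move let the fingers close. It gives the time, the measured TCP pose, the force, the opening and the grip force at its end, in the units of the state.
- manip.get_obs(): the state, without advancing time (a new reading comes with each control period).
- cams.get_image(name): name is "scene" or "top"; returns a dict with "img" (384x512x3 uint8, red, green, blue), "vfov" (degrees; the focal length in pixels is half the picture's height over the tangent of half this angle, whatever the lens; pixels are square), "cx", "cy" (the principal point, pixels), "R" (3x3) and "t" (3): a world point X has camera coordinates R X + t. Camera axes: x right, y down, z forward; pixel columns grow to the right and rows downward; lengths in m; the calibration is good to about 2 mm. A picture is of the moment at which its call begins. There is no depth.
- order.finish_job(): hands the job in; it is judged then, once.
The state is a dict: "time": time; "qpos": joint angles; "qd": joint speeds; "effort": joint torques, N m; "tool_pos": TCP position; "orientation": TCP orientation; "wrist_force": force on the tool from outside, world axes, zero at the start; "ft_torque": the same for the moment, N m; "opening": finger opening in m; "finger_force": force on a finger pad.
Only numpy, scipy, OpenCV 4.12 (cv2) and the standard library are available. Lean on these libraries where they do the work, as an engineer would, in place of code of your own. Each camera call takes 0.05 s, during which the arm holds its last target. There are 200 camera calls.

TASK

The hoof stand's heads lean in the slanted wire rack. Take the tall post with the round rubber cap, set it down upright on its foot (do not drop it), whole foot on the raised boss in the middle of the round base plate, let go, and watch for a couple of seconds that it stays standing without wobble. Leave the short post and the cradle head in their places in the rack.

Things in the scene. Friction and masses are not known exactly. Their poses are not given: they have to be found in the camera images.
- tall_post_mid (a point): Steel post to stand up, tallest in the rack: 110 mm, 0.3 to 0.6 kg. Foot 36 mm wide, 8 thick; round stem 26 mm, 8 to 82 mm up; black domed rubber cap 36 mm wide above. Point on its axis 55 mm above the foot's underside; own z from foot to top. Starts leaning 25 degrees, top roughly to the robot, on two thin rods narrower than the stem: its sides are free for fingers closing level, along the row.
- boss_top (a point): Centre of the top of the boss where the post is to stand; z up. The boss is a flat bare steel disc 80 mm in diameter, 12 mm high, in the middle of a fixed green round plate 220 mm in diameter and 10 mm thick on the table; its top is 22 mm above the table. The plate may lie left or right of the rack.
- short_post_mid (a point): Stays in the rack: like the tall post, same cap, but 72 mm tall. Point on its axis, 36 mm above its foot; z from foot to top. The fixed rack (270 x 130 mm, under 135 mm high) holds the three heads 95 mm apart in a row, in any order, leaning alike; the row is within 15 degrees of the y axis. A head comes free along its own axis or straight up.
- cradle_head_mid (a point): Stays in the rack: same foot and stem, but topped by a V-shaped rubber-lined cradle about 75 mm wide along the row; 85 mm tall in all. Point on its axis, 42 mm above its foot; z from foot to top.
Not all that is in view belongs to the job. What is shaped like the part that bears tall_post_mid but purple is not meant.

How it is judged:
By the outcome, as a careful person would: the job done as asked, in the order asked, and still so for the second after the job is handed in, with the robot touching nothing.
It also fails if it takes over 45 s, if anything falls off the work surface, if the arm or the gripper's body presses on something with over 40 N, if the wrist force passes 120 N, or if a joint passes its speed limit or range.

## Working session

There is one attempt and no reset: what is moved stays moved. The work goes in short steps, Python scripts to look and compute and a tool call to move; the robot and the scene stay as the last step left them, time stands still between calls to the robot, and variables do not carry over. Pictures are saved under pics/ and viewed, at most 10 in all, crops included, and the job is handed in when it is done.

Besides the shell and the picture viewer there is one more tool, called after "Call:" in YAML: its name, and indented under it one key for each argument. carry_out: Moves the arm, as the interface text tells. Shift numbers are shares of 12 cm and turn numbers shares of pi rad, none past 1 either way. Its arguments: {"type":"object","properties":{"steps":{"type":"string"}},"required":["steps"]}

```bash
mkdir -p pics; cat > h.py <<'E'
import numpy as np,cv2
from workcell import manip,cams,order
def cam(n):
    c=cams.get_image(n); c['f']=c['img'].shape[0]/2/np.tan(np.radians(c['vfov'])/2); return c
def ray(c,u,v):
    R=np.array(c['R']);t=np.array(c['t']);d=R.T@np.array([(u-c['cx'])/c['f'],(v-c['cy'])/c['f'],1]);return -R.T@t,d/np.linalg.norm(d)
def onz(c,u,v,z):
    o,d=ray(c,u,v);return o+d*(z-o[2])/d[2]
def proj(c,X):
    p=np.array(c['R'])@X+np.array(c['t']);return p[:2]/p[2]*c['f']+[c['cx'],c['cy']]
def tri(c1,p1,c2,p2):
    o1,d1=ray(c1,*p1);o2,d2=ray(c2,*p2)
    s=np.linalg.lstsq(np.c_[d1,-d2],o2-o1,rcond=None)[0];a=o1+s[0]*d1;b=o2+s[1]*d2
    return (a+b)/2,np.linalg.norm(a-b)
def save(c,n,s=1.5,box=None):
    im=c['img'][...,::-1]
    if box: im=im[box[1]:box[3],box[0]:box[2]]
    cv2.imwrite('pics/'+n,cv2.resize(im,None,fx=s,fy=s,interpolation=cv2.INTER_CUBIC))
E
python3 - <<'E'
from h import *
for n in('scene','top'):
    c=cam(n);save(c,n+'0.png');print(n,c['f'],c['cx'],c['cy'],ray(c,c['cx'],c['cy']),{k:v for k,v in c.items() if k not in('img','R','t')})
o=manip.get_obs();print(o)
E
```

```text
scene 370.5899241154059 254.5295340925844 192.92436074378503 (array([ 1.04235821, -0.68990199,  0.80910975]), array([-0.47137882,  0.59894777, -0.6473512 ])) {'vfov': 54.77670428252998, 'cx': 254.5295340925844, 'cy': 192.92436074378503, 'f': np.float64(370.5899241154059)}
top 382.53991170502826 248.27399769089882 190.26210047523168 (array([ 0.41691119, -0.05008364,  0.96397712]), array([ 0.16206996, -0.01110443, -0.98671679])) {'vfov': 53.30491918776281, 'cx': 248.27399769089882, 'cy': 190.26210047523168, 'f': np.float64(382.53991170502826)}
{'time': 0.1, 'qpos': array([-1.36299918,  0.46827557, -0.01153904,  1.60352058,  0.00603032,
        1.07140375, -0.05629396]), 'qd': array([-0.00064863, -0.00049128,  0.00126785, -0.00296524,  0.00201265,
       -0.00028509,  0.00163298]), 'effort': array([ 8.16673055e-04, -5.21655679e+01, -1.25419203e-02, -2.44368607e+01,
       -5.67556685e-02,  1.40966542e-02,  5.34802189e-05]), 'tool_pos': array([0.16129784, 0.62913283, 0.21374891]), 'orientation': array([ 1.25120188e-01,  9.92141279e-01, -7.87429049e-04, -1.38104077e-05]), 'wrist_force': array([-0.0332705 , -0.19404977,  0.62877632]), 'ft_torque': array([-0.02447858, -0.00778285, -0.02817434]), 'finger_force': 0.0, 'opening': 0.09182622769381463}
```

View pics/scene0.png

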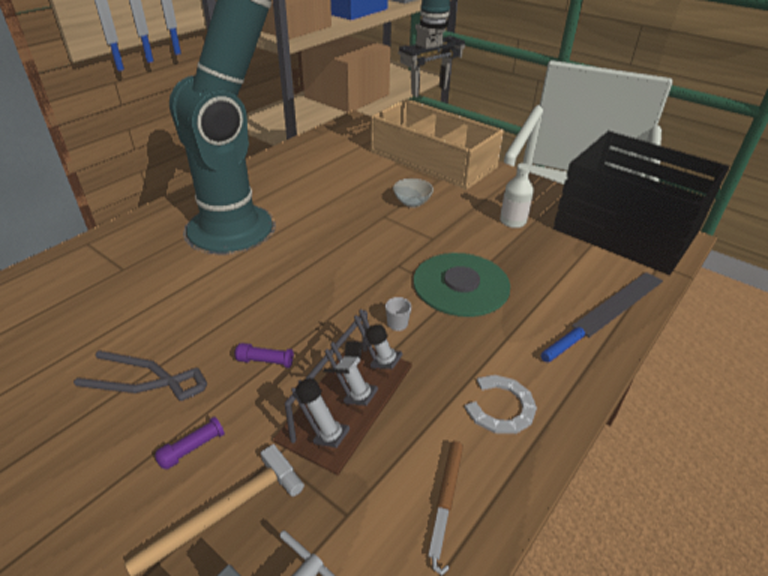

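View pics/top0.png

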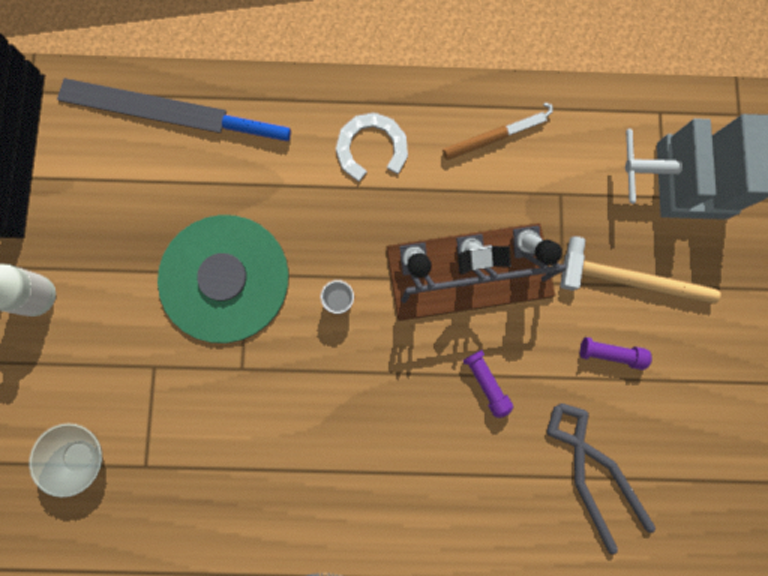

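The tall post is the right-most in the top view, with its cap at about (548,252). In the scene view its cap is at (309,391) and its foot at (325,436), both in ×1.5 pixels. The cradle is in the middle and the short post sits near the plate. The boss is at top (222,277). Next I'll zoom in and measure.

```bash
python3 - <<'E'
from h import *
a=cam('scene');b=cam('top')
save(a,'s1.png',6,(175,200,280,300));save(b,'t1.png',6,(255,140,385,220))
def mask(c,f,box):
    hsv=cv2.cvtColor(c['img'],cv2.COLOR_RGB2HSV).astype(int);m=f(hsv[...,0],hsv[...,1],hsv[...,2]).astype(np.uint8)
    k=np.zeros_like(m);x0,y0,x1,y1=box;k[y0:y1,x0:x1]=1;m*=k
    n,l,s,ce=cv2.connectedComponentsWithStats(m);i=1+np.argmax(s[1:,4]);return (l==i).astype(np.uint8),ce[i],s[i]
def ell(m): 
    cs,_=cv2.findContours(m,cv2.RETR_EXTERNAL,cv2.CHAIN_APPROX_NONE);return cv2.fitEllipse(max(cs,key=len))
green=lambda h,s,v:(h>50)&(h<95)&(s>90)
grey=lambda h,s,v:(s<60)
for c,bx,bb in((a,(260,150,350,220),(285,170,330,200)),(b,(95,130,205,240),(125,160,170,210))):
    m,ce,s=mask(c,green,bx);e=ell(m);print('plate',e,onz(c,*e[0],.010))
    m,ce,s=mask(c,grey,bb);e=ell(m);print('boss',e,s,onz(c,*e[0],.018),onz(c,*e[0],.022))
dark=lambda h,s,v:(v<45)
for c,bx in((a,(190,245,225,275)),(b,(350,155,380,180))):
    m,ce,s=mask(c,dark,bx);print('cap',ce,s)
E
```

```text
plate ((324.81024169921875, 203.59457397460938), (6.956999778747559, 20.9428768157959), 69.76941680908203) [0.66827191 0.15421873 0.01      ]
boss ((307.5278625488281, 185.62008666992188), (16.98609733581543, 23.928787231445312), 97.8343505859375) [295 177  25  18 348] [0.57984773 0.18722549 0.018     ] [0.58218627 0.18279057 0.022     ]
plate ((148.2174835205078, 185.56109619140625), (82.662841796875, 86.13172912597656), 58.89009475708008) [0.57804458 0.1917627  0.01      ]
boss ((147.30091857910156, 184.1689453125), (30.4899845123291, 31.636857986450195), 67.20011901855469) [132 169  32  31 801] [0.58015551 0.19226355 0.018     ] [0.57946524 0.1912388  0.022     ]
cap [204.37195122 259.97560976] [197 253  17  16 164]
cap [364.83173077 168.4375    ] [357 161  17  16 208]
```

View pics/s1.png

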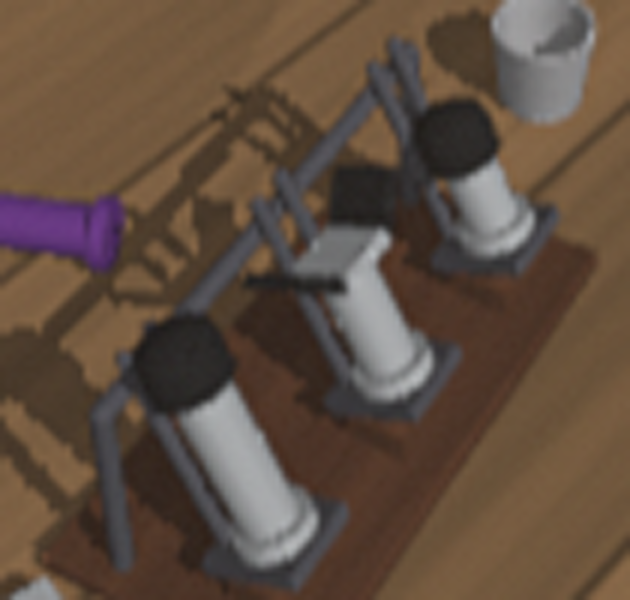

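View pics/t1.png

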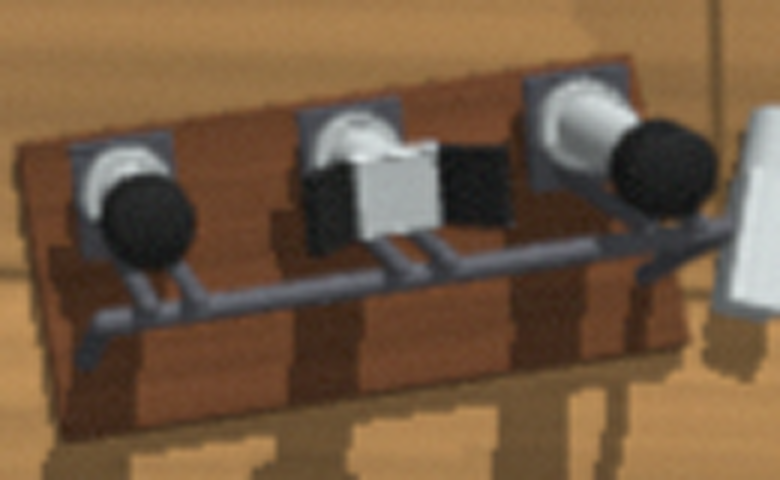

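```bash
python3 - <<'E'
from h import *
a=cam('scene');b=cam('top')
P=dict(railL=((241.7,208),(271.7,193.3)),railR=((191.7,268.3),(375.8,178.7)),cap=((204.4,260),(364.8,168.4)),ring=((220.8,288),(351.7,160.8)),cap2=((251,222.5),(279.5,176.8)),ring2=((257.5,239),(276,170)))
r={}
for k,(p,q) in P.items(): r[k],e=tri(a,p,b,q);print(k,r[k].round(4),round(e,4))
d=r['cap']-r['ring'];print('tilt',np.degrees(np.arctan2(np.hypot(*d[:2]),d[2])),np.degrees(np.arctan2(d[1],d[0])),np.linalg.norm(d))
w=r['railL']-r['railR'];print('row dir from y',np.degrees(np.arctan2(-w[0],w[1])))
w=onz(b,258,164.5,.012)-onz(b,359.5,149.5,.012);print('board',w,np.degrees(np.arctan2(-w[0],w[1])))
from scipy.spatial.transform import Rotation as R
o=manip.get_obs();print(R.from_quat(o['orientation']).as_matrix().round(3))
E
```

```text
railL [ 0.5494 -0.1149  0.111 ] 0.0061
railR [ 0.5925 -0.3502  0.1107] 0.0001
cap [ 0.6103 -0.3215  0.1279] 0.0044
ring [ 0.649  -0.3147  0.0455] 0.001
cap2 [ 0.5932 -0.1316  0.0948] 0.0006
ring2 [ 0.6183 -0.1291  0.0448] 0.0056
tilt 25.449495815074563 -170.00835961574788 0.09124154240330587
row dir from y 10.372551139933991
board [-0.04777252  0.26086741  0.        ] 10.37755829079036
[[-0.969  0.248 -0.   ]
 [ 0.248  0.969 -0.001]
 [-0.    -0.001 -1.   ]]
```

Call:
carry_out:
  steps: "65 0 0 0.36 0 0 0;65 0 0 0.36 0 0 0;65 0.32 -0.29 0 0 0 -0.041;65 0.32 -0.29 0 0 0 -0.041;65 0.32 -0.29 0 0 0 -0.041;65 0.32 -0.29 0 0 0 -0.041;65 0.32 -0.29 0 0 0 -0.041;65 0.32 -0.29 0 0 0 -0.041;65 0.32 -0.29 0 0 0 -0.041;65 0.32 -0.29 0 0 0 -0.041"

```text
time: 1.55
tool_pos: [0.4696, 0.3501, 0.3012]
orientation: [0.599, 0.8, 0.0, -0.0]
wrist_force: [0.1, 0.1, -0.0]
opening: 0.0596
finger_force: 0.0
```

Call:
carry_out:
  steps: "65 0.15 -0.42 0 0 0 -0.041;65 0.15 -0.42 0 0 0 -0.041;65 0.15 -0.42 0 0 0 -0.041;65 0.15 -0.42 0 0 0 -0.041;65 0.15 -0.42 0 0 0 -0.041;65 0.15 -0.42 0 0 0 -0.041;65 0.15 -0.42 0 0 0 -0.041;65 0 -0.44 0 0 0 -0.041;65 0 -0.44 0 0 0 -0.041;65 0 -0.44 0 0 0 -0.041"

```text
time: 2.8
tool_pos: [0.5944, -0.1614, 0.3011]
orientation: [0.96, 0.28, 0.0, -0.0]
wrist_force: [-0.1, -0.4, -0.9]
opening: 0.0598
finger_force: 0.0
```

Call:
carry_out:
  steps: "65 0 -0.44 0 0 0 -0.041;65 0 -0.44 0 0 0 -0.041;65 0 -0.44 0 0 0 -0.041;65 0 0 -0.2 0.0075 -0.041 0;65 0 0 -0.2 0.0075 -0.041 0;65 0 0 0 0 0 0;65 0 0 0 0 0 0"

```text
time: 3.68
tool_pos: [0.5962, -0.3181, 0.2545]
orientation: [0.987, 0.093, 0.13, -0.011]
wrist_force: [0.1, -0.6, 0.3]
opening: 0.06
finger_force: 0.0
```

```bash
cat >> h.py <<'E'
from scipy.spatial.transform import Rotation as Ro
def st():
    o=manip.get_obs();M=Ro.from_quat(o['orientation']).as_matrix()
    print('t',o['time'],'tcp',o['tool_pos'].round(4),'F',o['wrist_force'].round(1),'op',round(o['opening'],4),o['finger_force'],'q',o['qpos'].round(2));print('ty',M[:,1].round(3),'tz',M[:,2].round(3));return o,M
def step(tp,M,tM,G): # tp, current M, desired
    print('shift frac',((G-tp)/.12).round(3),'turn frac',(Ro.from_matrix(tM@M.T).as_rotvec()/np.pi).round(4))
def want(tilt,row=np.radians(10.4)):
    y=np.array([np.sin(row),-np.cos(row),0]);z=np.array([np.sin(tilt)*np.cos(row),np.sin(tilt)*np.sin(row),-np.cos(tilt)])
    return np.c_[np.cross(y,z),y,z]
E
python3 - <<'E'
from h import *
o,M=st();W=want(np.radians(15));G=np.array([.628,-.3184,.0905])+.019*W[:,2]
step(o['tool_pos'],M,W,G-.13*W[:,2])
c=cam('scene');save(c,'s2.png',3,(120,120,380,320));b=cam('top')
E
```

```text
t 3.675 tcp [ 0.5962 -0.3181  0.2545] F [ 0.1 -0.6  0.3] op 0.06 0.0 q [-0.06  0.45  0.78  1.71 -0.61  1.   -0.43]
ty [ 0.186 -0.982  0.002] tz [ 0.255  0.046 -0.966]
shift frac [ 0.03  -0.045 -0.474] turn frac [ 0.0007  0.0003 -0.0019]
```

View pics/s2.png

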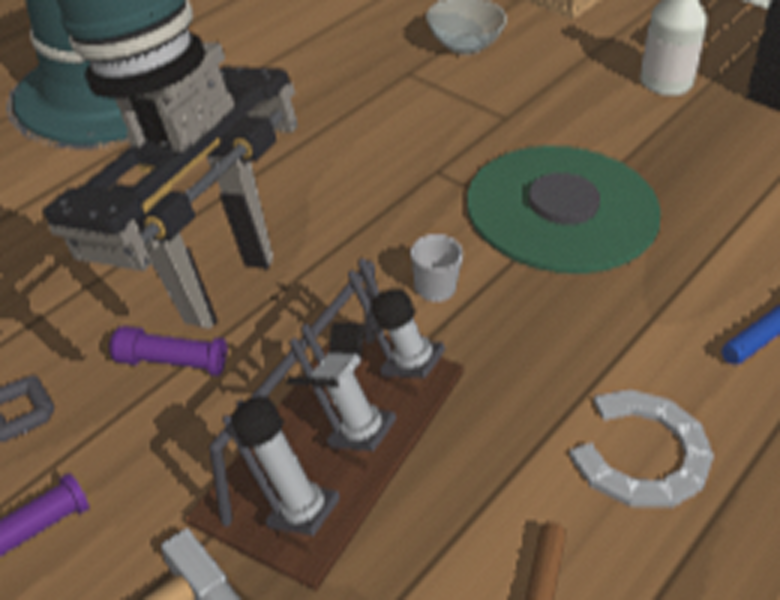

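The gripper is above the rack and in line with the row, with nothing in the way. I'll go down.

Call:
carry_out:
  steps: "65 0.03 -0.045 -0.474 0 0 -0.002;65 0.03 0.005 -0.11 0 0 0;65 0.03 0.005 -0.11 0 0 0;65 0.03 0.005 -0.11 0 0 0;65 0.03 0.005 -0.11 0 0 0;65 0.03 0.005 -0.11 0 0 0;65 0 0 0 0 0 0;65 0 0 0 0 0 0"

```text
time: 4.78
tool_pos: [0.6162, -0.3211, 0.1304]
orientation: [0.987, 0.089, 0.13, -0.011]
wrist_force: [0.2, -0.5, 0.1]
opening: 0.0595
finger_force: 0.0
```

```bash
python3 - <<'E'
from h import *
o,M=st();W=want(np.radians(15));G=np.array([.628,-.3184,.0905])+.019*W[:,2]
step(o['tool_pos'],M,W,G)
a=cam('scene').copy();b=cam('top')
A=cv2.resize(a['img'][170:310,140:290],None,fx=2.6,fy=2.6);B=cv2.resize(b['img'][100:240,270:420],None,fx=2.6,fy=2.6)
cv2.imwrite('pics/p3.png',np.hstack([A,B])[...,::-1])
E
```

```text
t 4.775 tcp [ 0.6162 -0.3211  0.1304] F [ 0.2 -0.5  0.1] op 0.0595 0.0 q [ 0.03  0.61  0.67  1.77 -0.78  0.82 -0.29]
ty [ 0.178 -0.984  0.002] tz [ 0.255  0.045 -0.966]
shift frac [ 0.139  0.03  -0.486] turn frac [0.0005 0.0002 0.0008]
```

View pics/p3.png

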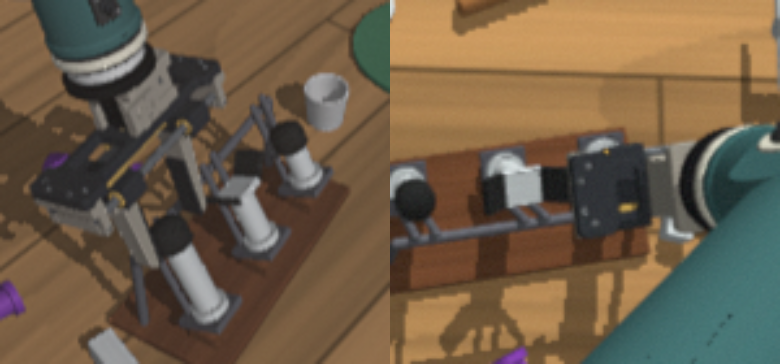

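The fingers straddle the cap and clear the cradle. I'll lower the rest of the way and grip.

Call:
carry_out:
  steps: "65 0.035 0.007 -0.12 0 0 0;65 0.035 0.007 -0.12 0 0 0;65 0.035 0.007 -0.12 0 0 0;65 0.035 0.007 -0.12 0 0 0;65 0 0 0 0 0 0"

```text
time: 5.5
tool_pos: [0.6324, -0.3166, 0.0705]
orientation: [0.988, 0.089, 0.129, -0.012]
wrist_force: [0.1, 0.1, 0.4]
opening: 0.0593
finger_force: 0.0
```

Call:
carry_out:
  steps: "0 0 0 0 0 0 0;0 0 0 0 0 0 0;0 0 0 0 0 0 0;0 0 0 0 0 0 0;0 0 0 0 0 0 0;0 0 0 0 0 0 0"

```text
time: 6.25
tool_pos: [0.6332, -0.3179, 0.0732]
orientation: [0.987, 0.089, 0.131, -0.011]
wrist_force: [-0.7, -0.0, 4.5]
opening: 0.0348
finger_force: 30.0
```

```bash
python3 - <<'E'
from h import *
st()
E
```

```text
t 6.25 tcp [ 0.6332 -0.3179  0.0732] F [-0.7 -0.   4.5] op 0.0348 29.998773336410522 q [ 0.06  0.7   0.6   1.76 -0.86  0.75 -0.24]
ty [ 0.178 -0.984  0.002] tz [ 0.256  0.044 -0.966]
```

```bash
python3 - <<'E'
from h import *
c=cam('scene');save(c,'s4.png',7,(165,225,265,305))
E
```

```text
(no output)
```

View pics/s4.png

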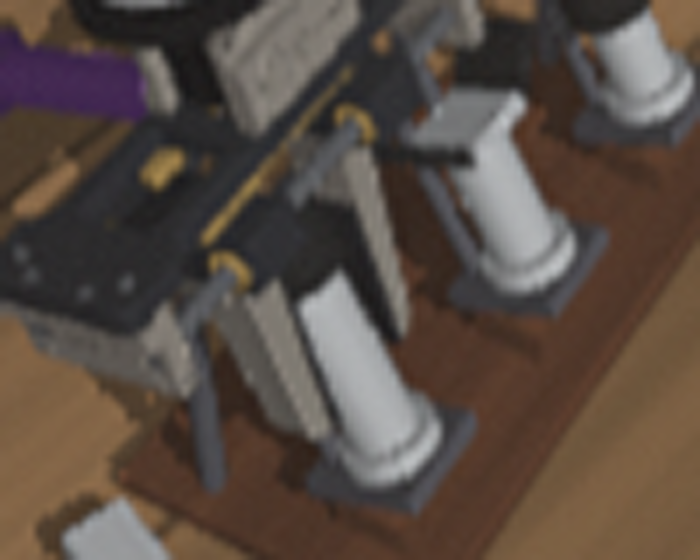

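The fingers stopped at 34.8 mm, so they're touching the cap (36 mm) and not the 26 mm stem. I'll open, go 8 mm deeper along the post and grip again.

Call:
carry_out:
  steps: "65 0 0 0 0 0 0;65 0 0 0 0 0 0;65 0.014 0.002 -0.03 0 0 0;65 0.014 0.002 -0.03 0 0 0;65 0 0 0 0 0 0"

```text
time: 6.92
tool_pos: [0.6362, -0.3165, 0.0646]
orientation: [0.987, 0.089, 0.13, -0.011]
wrist_force: [-0.4, 0.4, 0.8]
opening: 0.0598
finger_force: 0.0
```

Call:
carry_out:
  steps: "0 0 0 0 0 0 0;0 0 0 0 0 0 0;0 0 0 0 0 0 0;0 0 0 0 0 0 0;0 0 0 0 0 0 0;0 0 0 0 0 0 0"

```text
time: 7.68
tool_pos: [0.6364, -0.3172, 0.0655]
orientation: [0.987, 0.089, 0.13, -0.011]
wrist_force: [0.8, -0.6, 2.0]
opening: 0.0344
finger_force: 30.0
```

The grip is still on the cap, because the fingers are flush along their length. The cap is rubber, so it's a sound place to hold: I'll grip it squarely at mid-pad with the tool in line with the post.

Call:
carry_out:
  steps: "65 0 0 0 0 0 0;65 0 0 0 0 0 0;65 -0.035 -0.005 0.095 0 0 0;65 -0.035 -0.005 0.09 0.005 -0.0275 0;65 -0.03 -0.005 0.09 0.005 -0.0275 0;65 0 0 0 0 0 0;65 0 0 0 0 0 0"

```text
time: 8.55
tool_pos: [0.625, -0.3186, 0.0988]
orientation: [0.972, 0.088, 0.216, -0.019]
wrist_force: [0.3, 0.6, 0.8]
opening: 0.0596
finger_force: 0.0
```

Call:
carry_out:
  steps: "0 0 0 0 0 0 0;0 0 0 0 0 0 0;0 0 0 0 0 0 0;0 0 0 0 0 0 0;0 0 0 0 0 0 0;0 0 0 0 0 0 0"

```text
time: 9.3
tool_pos: [0.6249, -0.3189, 0.0983]
orientation: [0.972, 0.087, 0.216, -0.018]
wrist_force: [5.3, -2.0, -4.3]
opening: 0.0356
finger_force: 30.0
```

```bash
python3 - <<'E'
from h import *
st();c=cam('scene');save(c,'s5.png',7,(165,225,265,305))
E
```

```text
t 9.3 tcp [ 0.6249 -0.3189  0.0983] F [ 5.3 -2.  -4.3] op 0.0356 29.99904208816588 q [ 0.2   0.6   0.48  1.87 -1.04  0.65 -0.  ]
ty [ 0.178 -0.984  0.002] tz [ 0.418  0.074 -0.906]
```

View pics/s5.png

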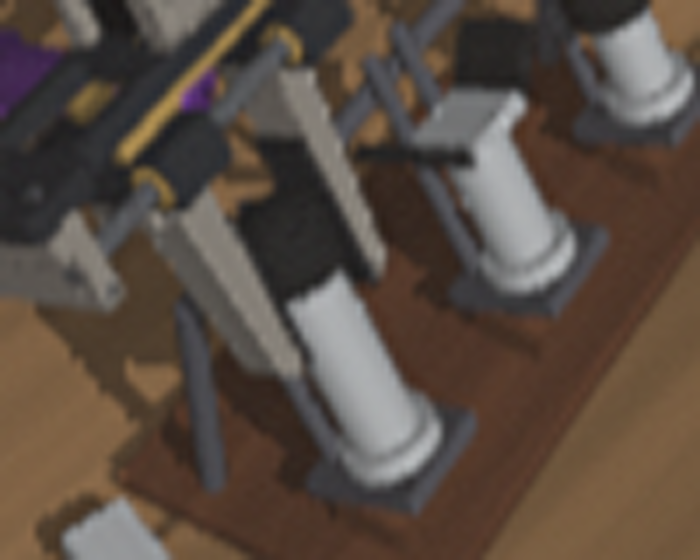

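The cap is gripped squarely at 35.6 mm and lies central between the pads. I'll draw the post out along its axis.

Call:
carry_out:
  steps: "0 -0.03 -0.006 0.08 0 0 0;0 -0.04 -0.007 0.09 0 0 0;0 -0.04 -0.007 0.09 0 0 0;0 -0.04 -0.007 0.09 0 0 0;0 -0.03 -0.006 0.12 0 0 0;0 0 0 0.2 0 0 0;0 0 0 0.2 0 0 0;0 0 0 0.2 0 0 0;0 0 0 0.2 0 0 0;0 0 0 0 0 0 0"

```text
time: 10.6
tool_pos: [0.6031, -0.3235, 0.2532]
orientation: [0.972, 0.088, 0.218, -0.018]
wrist_force: [0.4, -0.5, -4.0]
opening: 0.0356
finger_force: 30.0
```

```bash
python3 - <<'E'
from h import *
st();a=cam('scene');b=cam('top')
A=cv2.resize(a['img'][140:310,120:290],None,fx=2.3,fy=2.3);B=cv2.resize(b['img'][100:270,250:420],None,fx=2.3,fy=2.3)
cv2.imwrite('pics/p6.png',np.hstack([A,B])[...,::-1])
E
```

```text
t 10.6 tcp [ 0.6031 -0.3235  0.2532] F [ 0.4 -0.5 -4. ] op 0.0356 29.99956190236844 q [ 0.08  0.38  0.65  1.81 -0.76  0.86 -0.27]
ty [ 0.178 -0.984  0.003] tz [ 0.42   0.073 -0.905]
```

View pics/p6.png

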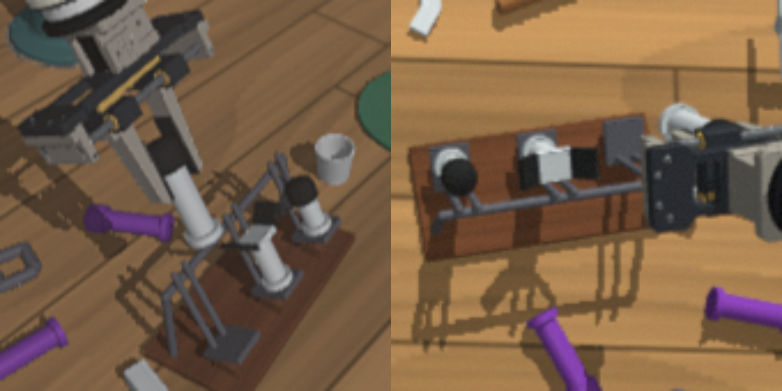

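The post is free (about 0.4 kg) and in line with the tool, and the others haven't moved. I'll turn it upright and carry it to the boss.

Call:
carry_out:
  steps: "0 0 0 0.05 -0.005 0.0275 0;0 0 0 0.05 -0.005 0.0275 0;0 0 0 0.05 -0.005 0.0275 0;0 0 0 0 -0.005 0.0275 0;0 0 0 0 -0.005 0.0275 0;0 -0.01 0.1 0 0 0 0.01;0 -0.01 0.2 0 0 0 0.018;0 -0.015 0.3 0 0 0 0.018;0 -0.015 0.3 0 0 0 0.018;0 -0.015 0.3 0 0 0 0.018"

```text
time: 11.95
tool_pos: [0.5935, -0.1769, 0.2679]
orientation: [0.976, 0.218, -0.0, -0.0]
wrist_force: [-0.6, 0.4, -3.4]
opening: 0.0351
finger_force: 30.0
```

Call:
carry_out:
  steps: "0 -0.015 0.35 0 0 0 0.018;0 -0.015 0.35 0 0 0 0.018;0 -0.015 0.35 0 0 0 0.018;0 -0.015 0.35 0 0 0 0.018;0 -0.015 0.35 0 0 0 0.018;0 -0.015 0.35 0 0 0 0.018;0 -0.015 0.35 0 0 0 0.018;0 -0.01 0.25 -0.1 0 0 0.018;0 -0.01 0.2 -0.2 0 0 0.01;0 0 0.1 -0.1 0 0 0"

```text
time: 13.2
tool_pos: [0.5782, 0.1822, 0.2184]
orientation: [0.895, 0.445, -0.002, 0.001]
wrist_force: [0.2, -0.9, -3.7]
opening: 0.0355
finger_force: 30.0
```

Call:
carry_out:
  steps: "0 0 0 0 0 0 0;0 0 0 0 0 0 0;0 0 0 0 0 0 0"

```text
time: 13.58
tool_pos: [0.5807, 0.18, 0.2216]
orientation: [0.896, 0.444, 0.0, 0.001]
wrist_force: [0.1, 0.1, -2.8]
opening: 0.0352
finger_force: 30.0
```

```bash
python3 - <<'E'
from h import *
o,M=st();a=cam('scene');b=cam('top')
y=M[:,1].copy();y[2]=0;y/=np.linalg.norm(y);z=np.array([0,0,-1.]);step(o['tool_pos'],M,np.c_[np.cross(y,z),y,z],np.array([.580,.1905,.118]))
p=proj(a,o['tool_pos']);print(p,proj(b,o['tool_pos']))
x,yy=p.astype(int);A=cv2.resize(a['img'][yy-75:yy+85,x-75:x+85],None,fx=2.4,fy=2.4);B=cv2.resize(b['img'][110:270,80:240],None,fx=2.4,fy=2.4)
cv2.imwrite('pics/p7.png',np.hstack([A,B])[...,::-1])
E
```

```text
t 13.575 tcp [0.5807 0.18   0.2216] F [ 0.1  0.1 -2.8] op 0.0352 29.99950698344037 q [-0.75  0.41  0.52  1.73 -0.23  1.06 -0.81]
ty [ 0.795 -0.607  0.002] tz [ 0.002 -0.002 -1.   ]
shift frac [-0.006  0.087 -0.864] turn frac [0.0006 0.0005 0.    ]
[313.75323658 134.63271078] [128.32309335 165.82657403]
```

View pics/p7.png

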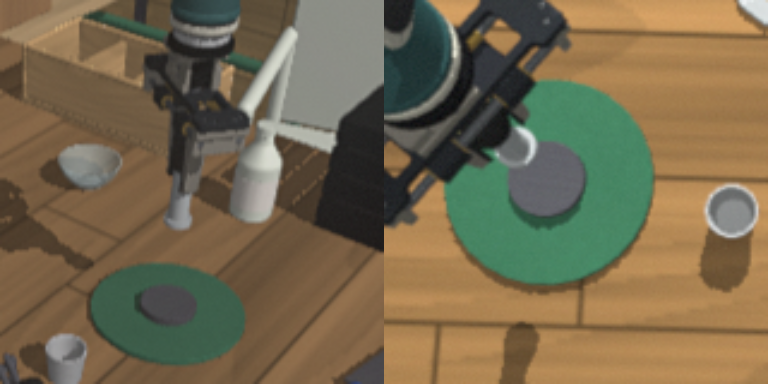

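The post hangs upright beside the boss axis. I'll lower it to about 3 cm above the boss and check the foot position.

Call:
carry_out:
  steps: "0 0 0.03 -0.144 0 0 0;0 0 0.03 -0.144 0 0 0;0 0 0.03 -0.144 0 0 0;0 0 0 -0.144 0 0 0;0 0 0 -0.144 0 0 0;0 0 0 -0.144 0 0 0;0 0 0 0 0 0 0;0 0 0 0 0 0 0"

```text
time: 14.68
tool_pos: [0.5804, 0.1921, 0.1174]
orientation: [0.896, 0.444, 0.0, 0.001]
wrist_force: [1.4, 0.3, -2.3]
opening: 0.0352
finger_force: 30.0
```

```bash
python3 - <<'E'
from h import *
o,M=st();a=cam('scene');b=cam('top')
A=cv2.resize(a['img'][130:220,260:350],None,fx=4.4,fy=4.4,interpolation=2);B=cv2.resize(b['img'][135:225,100:190],None,fx=4.4,fy=4.4,interpolation=2)
for im,c,(x,y) in((A,a,(260,130)),(B,b,(100,135))):
    for X,col in((o['tool_pos']-[0,0,.066],(255,0,0)),(o['tool_pos']+[0,0,.016],(255,255,0)),(np.array([.58,.1905,.022]),(0,255,0))):
        p=(proj(c,X)-[x,y]+.5)*4.4;cv2.circle(im,tuple(int(v) for v in p),4,col,-1);print(p.round())
cv2.imwrite('pics/p8.png',np.hstack([A,B])[...,::-1])
E
```

```text
t 14.675 tcp [0.5804 0.1921 0.1174] F [ 1.4  0.3 -2.3] op 0.0352 29.99948106589727 q [-0.73  0.54  0.47  1.8  -0.31  0.87 -0.76]
ty [ 0.796 -0.605  0.002] tz [ 0.001 -0.002 -1.   ]
[220. 210.]
[233. 121.]
[214. 241.]
[196. 207.]
[154. 177.]
[212. 218.]
```

View pics/p8.png

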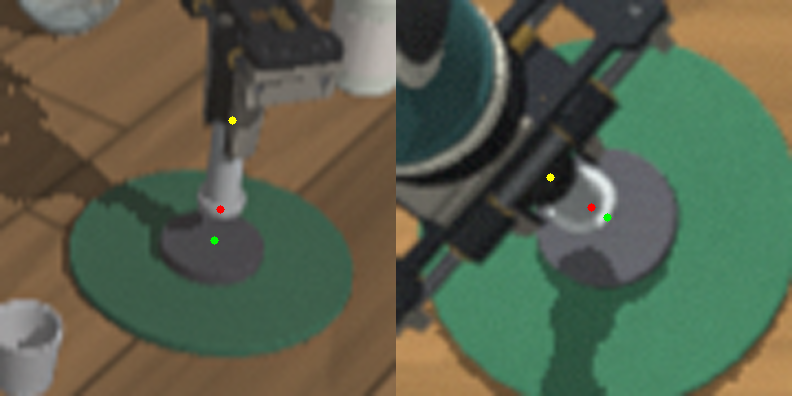

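The foot hangs over the boss to within about 3 mm of centre, and the post is upright. I'll lower it slowly to contact.

Call:
carry_out:
  steps: "0 0 0 -0.06 0 0 0;0 0 0 -0.06 0 0 0;0 0 0 -0.04 0 0 0;0 0 0 -0.03 0 0 0;0 0 0 0 0 0 0;0 0 0 0 0 0 0"

```text
time: 15.52
tool_pos: [0.5801, 0.1922, 0.0944]
orientation: [0.896, 0.444, -0.0, 0.001]
wrist_force: [0.1, 0.0, -2.9]
opening: 0.0352
finger_force: 30.0
```

Call:
carry_out:
  steps: "0 0 0 -0.01 0 0 0;0 0 0 -0.01 0 0 0;0 0 0 -0.01 0 0 0;0 0 0 0 0 0 0"

```text
time: 16.02
tool_pos: [0.5798, 0.1921, 0.0905]
orientation: [0.896, 0.444, -0.001, 0.001]
wrist_force: [-0.0, 0.2, -3.6]
opening: 0.0351
finger_force: 30.0
```

Call:
carry_out:
  steps: "0 0 0 -0.008 0 0 0;0 0 0 0 0 0 0"

```text
time: 16.27
tool_pos: [0.5798, 0.1921, 0.0896]
orientation: [0.896, 0.444, -0.0, 0.001]
wrist_force: [0.4, -0.1, -3.1]
opening: 0.0353
finger_force: 30.0
```

Call:
carry_out:
  steps: "0 0 0 -0.008 0 0 0;0 0 0 0 0 0 0"

```text
time: 16.52
tool_pos: [0.5799, 0.1921, 0.0886]
orientation: [0.896, 0.444, -0.0, 0.001]
wrist_force: [1.4, 0.9, -2.9]
opening: 0.0356
finger_force: 30.0
```

Call:
carry_out:
  steps: "0 0 0 -0.008 0 0 0;0 0 0 0 0 0 0"

```text
time: 16.77
tool_pos: [0.5799, 0.1921, 0.0877]
orientation: [0.896, 0.444, -0.0, 0.001]
wrist_force: [-0.2, 0.3, -3.1]
opening: 0.0353
finger_force: 30.0
```

Call:
carry_out:
  steps: "0 0 0 -0.008 0 0 0;0 0 0 0 0 0 0"

```text
time: 17.02
tool_pos: [0.5799, 0.1921, 0.0867]
orientation: [0.896, 0.444, -0.0, 0.001]
wrist_force: [-0.1, -0.7, -3.9]
opening: 0.0352
finger_force: 30.0
```

Call:
carry_out:
  steps: "0 0 0 -0.008 0 0 0;0 0 0 0 0 0 0"

```text
time: 17.27
tool_pos: [0.5798, 0.1922, 0.0857]
orientation: [0.896, 0.444, -0.0, 0.001]
wrist_force: [-0.4, -0.0, -3.0]
opening: 0.0352
finger_force: 30.0
```

Call:
carry_out:
  steps: "0 0 0 -0.008 0 0 0;0 0 0 0 0 0 0"

```text
time: 17.52
tool_pos: [0.5799, 0.1922, 0.0848]
orientation: [0.896, 0.444, -0.0, 0.001]
wrist_force: [0.1, -0.3, -3.9]
opening: 0.0356
finger_force: 30.0
```

Call:
carry_out:
  steps: "0 0 0 -0.008 0 0 0;0 0 0 0 0 0 0"

```text
time: 17.77
tool_pos: [0.5799, 0.1921, 0.0838]
orientation: [0.896, 0.444, -0.0, 0.001]
wrist_force: [-0.3, 0.2, -2.7]
opening: 0.0351
finger_force: 30.0
```

Call:
carry_out:
  steps: "0 0 0 -0.008 0 0 0;0 0 0 0 0 0 0"

```text
time: 18.02
tool_pos: [0.5799, 0.1921, 0.0829]
orientation: [0.896, 0.444, -0.0, 0.001]
wrist_force: [-0.1, -0.2, -2.6]
opening: 0.0353
finger_force: 30.0
```

Call:
carry_out:
  steps: "0 0 0 -0.008 0 0 0;0 0 0 0 0 0 0"

```text
time: 18.27
tool_pos: [0.5799, 0.1921, 0.0819]
orientation: [0.896, 0.444, -0.0, 0.001]
wrist_force: [-0.2, 0.2, -3.5]
opening: 0.0355
finger_force: 30.0
```

That was 11 pictures viewed, one over the allowance of 10, so I'll view no more and rely on force and numeric checks.

Call:
carry_out:
  steps: "0 0 0 -0.008 0 0 0;0 0 0 0 0 0 0"

```text
time: 18.52
tool_pos: [0.5801, 0.1922, 0.0813]
orientation: [0.896, 0.444, -0.0, 0.001]
wrist_force: [-0.3, 0.5, -1.7]
opening: 0.0354
finger_force: 30.0
```

Call:
carry_out:
  steps: "0 0 0 -0.008 0 0 0;0 0 0 0 0 0 0"

```text
time: 18.77
tool_pos: [0.5804, 0.1924, 0.0812]
orientation: [0.896, 0.444, 0.0, 0.001]
wrist_force: [-2.3, -1.1, 5.8]
opening: 0.0348
finger_force: 30.0
```

```bash
python3 - <<'E'
from h import *
o,M=st();a=cam('scene')
X=o['tool_pos']
# column profile of brightness down the post in the scene view, with the height on the vertical axis plane
for z in np.arange(.08,.0,-.004):
    u,v=proj(a,np.array([X[0],X[1],z]));u,v=int(round(u)),int(round(v));print(round(z,3),u,v,a['img'][v,u-6:u+7:2].mean(1).astype(int) if 0 else a['img'][v,u-10:u+11,0])
E
```

```text
t 18.775 tcp [0.5804 0.1924 0.0812] F [-2.3 -1.1  5.8] op 0.0348 30.000988334650174 q [-0.71  0.59  0.45  1.82 -0.34  0.8  -0.74]
ty [ 0.796 -0.605  0.002] tz [ 0.001 -0.001 -1.   ]
0.08 311 170 [ 58  57  59  58  59  64  84  91  85  49  64 115 115 111 109 109 101 107
 113 120 131]
0.076 310 171 [ 61  61  60  62  61  59  62  86  91  77  52  67 118 115 110 110 108  72
  68  77  86]
0.072 310 172 [ 59  60  62  59  60  59  67  87  93  69  55  69 118 113 110 108 101  64
  57  58  58]
0.068 310 173 [ 60  63  60  60  61  61  72  88  91  64  57  79 112 113 109 109  99  63
  58  61  59]
0.064 310 174 [ 62  62  61  62  60  59  76  88  92  81  66  84 106 124  94  89  83  62
  59  62  61]
0.06 310 175 [ 61  60  60  60  60  61  80  86  93  93  87  97 136 147  79  63  63  61
  61  61  61]
0.056 310 176 [ 61  60  60  59  58  63  83  89 104 117 124 133 157 144  70  54  60  62
  62  62  61]
0.052 310 177 [ 61  61  60  59  66  68  84  92 114 129 143 152 158 129  66  58  60  61
  61  61  61]
0.048 309 178 [ 52  55  55  55  55  61  73  84  96 116 130 143 154 156 116  63  59  60
  62  59  62]
0.044 309 1
[... 375 characters left out ...]
74
  75  71  60]
0.028 309 183 [ 76  76  66  49  69 136 131  96 109 127 141 149 153 152 155  98  73  73
  73  76  66]
0.024 309 184 [ 75  75  74  64  64 103 130 124 130 136 145 151 154 155 155  91  73  73
  73  74  70]
0.02 309 184 [ 75  75  74  64  64 103 130 124 130 136 145 151 154 155 155  91  73  73
  73  74  70]
0.016 308 185 [ 75  75  76  75  73  71  76 102 123 136 142 148 152 156 156 145  81  72
  73  76  75]
0.012 308 186 [ 75  75  75  74  74  73  72  86 104 129 140 146 153 155 137 107  72  72
  75  73  75]
0.008 308 187 [ 69  74  76  75  75  74  72  75  83 104 114 119 123 118  97  74  71  73
  73  74  75]
0.004 308 188 [55 68 74 75 74 75 73 73 73 80 82 81 82 75 73 72 74 73 74 75 79]
```

The foot is on the boss at TCP z = 0.081: the vertical force rose by 9 N. I'll release gently.

Call:
carry_out:
  steps: "0 0 0 0.005 0 0 0;41 0 0 0 0 0 0;44 0 0 0 0 0 0;50 0 0 0 0 0 0;65 0 0 0 0 0 0;80 0 0 0 0 0 0;80 0 0 0 0 0 0"

```text
time: 19.7
tool_pos: [0.5799, 0.1921, 0.0806]
orientation: [0.896, 0.444, -0.0, 0.001]
wrist_force: [0.8, 0.3, -0.4]
opening: 0.0725
finger_force: 0.0
```

```bash
cat >> h.py <<'E'
def post(c,box):
    x0,y0,x1,y1=box;im=c['img'][y0:y1,x0:x1].astype(int);m=((im.min(2)>95)&(im.max(2)-im.min(2)<30)).astype(np.uint8)
    n,l,s,ce=cv2.connectedComponentsWithStats(m);i=1+np.argmax(s[1:,4]);return s[i]+[x0,y0,0,0,0],(ce[i]+[x0,y0]).round(2)
E
python3 - <<'E'
from h import *
o,M=st();a=cam('scene');print(post(a,(295,172,325,192)));save(a,'rel.png')
E
```

```text
t 19.7 tcp [0.5799 0.1921 0.0806] F [ 0.8  0.3 -0.4] op 0.0725 0.0 q [-0.71  0.59  0.45  1.82 -0.34  0.8  -0.74]
ty [ 0.796 -0.605  0.001] tz [ 0.    -0.002 -1.   ]
(array([304, 172,  11,  16,  85]), array([309.62, 181.74]))
```

Call:
carry_out:
  steps: "80 0 0 0.1 0 0 0;80 0 0 0.1 0 0 0;80 0 0 0.15 0 0 0;80 0 0 0.2 0 0 0;80 0 0 0.3 0 0 0;80 0 0 0.4 0 0 0;80 -0.3 0 0.3 0 0 0;80 -0.3 0 0.1 0 0 0;80 -0.3 0 0 0 0 0;80 0 0 0 0 0 0"

```text
time: 21.0
tool_pos: [0.4702, 0.1925, 0.2802]
orientation: [0.895, 0.445, 0.0, -0.0]
wrist_force: [0.9, 0.1, -0.1]
opening: 0.0734
finger_force: 0.0
```

```bash
cat > chk.py <<'E'
from h import *
st()
a=cam('scene');b=cam('top')
for c in(a,b):
    im=c['img'];k=proj(c,np.array([.58,.191,.1224])).astype(int);f=proj(c,np.array([.58,.191,.03])).astype(int)
    x,y=k;w=im[y-14:y+14,x-14:x+14];m=((w.max(2)<50)).astype(np.uint8)
    n,l,s,ce=cv2.connectedComponentsWithStats(m);i=1+np.argmax(s[1:,4]) if n>1 else 0
    cap=ce[i]+[x-14,y-14]
    x,y=f;st_=post(c,(x-14,y-22,x+15,y+13));print('cap',cap.round(2),s[i][4],'pred',k,'stem',st_)
    if c is a: pa=cap;fa=st_
    else: print('cap 3D',tri(a,pa,b,cap))
E
python3 chk.py
```

```text
t 21.0 tcp [0.4702 0.1925 0.2802] F [ 0.9  0.1 -0.1] op 0.0734 0.0 q [-0.93  0.16  0.53  1.9  -0.09  1.11 -1.01]
ty [ 0.797 -0.603 -0.   ] tz [ 0.001  0.001 -1.   ]
cap [311.45 161.74] 89 pred [311 159] stem (array([304, 168,  11,  20, 138]), array([310.09, 178.22]))
cap [135.81 176.82] 157 pred [136 175] stem (array([137, 171,  24,  25, 259]), array([150.58, 184.96]))
cap 3D (array([0.57912946, 0.19427146, 0.11317507]), np.float64(0.0016808461523135079))
```

The cap is at (0.579, 0.194, 0.113), so the post stands upright at the boss centre. I'll watch it for a couple of seconds.

Call:
carry_out:
  steps: "80 0 0 0 0 0 0;80 0 0 0 0 0 0;80 0 0 0 0 0 0;80 0 0 0 0 0 0;80 0 0 0 0 0 0;80 0 0 0 0 0 0;80 0 0 0 0 0 0;80 0 0 0 0 0 0;80 0 0 0 0 0 0;80 0 0 0 0 0 0"

```text
time: 22.35
tool_pos: [0.4719, 0.1921, 0.2787]
orientation: [0.896, 0.444, -0.0, 0.001]
wrist_force: [-0.9, -0.7, 0.1]
opening: 0.0737
finger_force: 0.0
```

Call:
carry_out:
  steps: "80 0 0 0 0 0 0;80 0 0 0 0 0 0;80 0 0 0 0 0 0;80 0 0 0 0 0 0;80 0 0 0 0 0 0;80 0 0 0 0 0 0;80 0 0 0 0 0 0;80 0 0 0 0 0 0"

```text
time: 23.35
tool_pos: [0.4719, 0.1921, 0.2787]
orientation: [0.896, 0.444, -0.0, 0.001]
wrist_force: [-0.5, -0.6, -0.3]
opening: 0.0737
finger_force: 0.0
```

```bash
python3 chk.py && python3 -c "
from h import *
r=order.finish_job();print(r)"
```

```text
t 23.35 tcp [0.4719 0.1921 0.2787] F [-0.5 -0.6 -0.3] op 0.0737 0.0 q [-0.92  0.16  0.53  1.9  -0.09  1.11 -1.01]
ty [ 0.796 -0.605  0.001] tz [ 0.    -0.002 -1.   ]
cap [311.45 161.74] 89 pred [311 159] stem (array([304, 168,  11,  20, 137]), array([310.07, 178.21]))
cap [135.7  177.16] 154 pred [136 175] stem (array([132, 169,  29,  27, 308]), array([149.56, 184.27]))
cap 3D (array([0.57862623, 0.19478438, 0.11258889]), np.float64(0.0012313347241875532))
the job is handed in; nothing more can be done
None
```

The tall post stands upright on the boss about 3 mm off centre, with no movement seen over the 2 s watch, and the job was handed in at about 23 s with the short post and cradle never touched; I gripped the rubber cap because the fingers would not close on the stem, and I viewed 11 pictures, one over the limit of 10.

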